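Clamp the glass column: close the saddle cap and drop in the swing bolt

ROBOT

A 7-joint arm with a two-finger parallel gripper is mounted at the origin on the work surface. World frame = base frame: x ahead of the robot, y to its left, z up, the work surface at z = 0. Lengths are in mm, angles in rad, forces in N, time in s.
With the tool pointing down it reaches from about 350 to 775 mm from the base axis. Payload 3.1 kg.
Tool frame: the origin (TCP) lies between the finger pads; the fingertips stand 25 mm ahead of it and the grasp point (between the pads) lies 6 mm ahead of it (r.tips_ahead is the x of the fingertips in the tool frame, in mm); x points along the fingers, y is the direction in which the jaws open and shut, and the axes are right-handed (so a half turn about x gives the same grasp; the last joint's range is limited). The gripper opens to 85 mm and grips with 20 to 120 N. Pads are 22 mm wide; open, the fingers measure 114 mm over their backs; the gripper's body (76 mm by 85 mm) begins 54 mm behind the grasp point. The pads swing forward as they close: fully open they stand 13 mm farther back than shut.
Start: joints at [1.117, 0.311, 0.014, 1.512, -0.004, 1.319, -0.027], TCP at [220.176, -504.023, 256.304] pointing down, gripper open.
Joint ranges: [-2.7, 2.7], [-0.3, 1.91], [-1.27, 1.3], [0.12, 2.57], [-1.44, 4.58], [0.2, 2.03], [-3.05, 3.05]. Speed limits (rad/s): [2.79, 2.79, 3.14, 3.14, 3.14, 3.14, 3.14].

INTERFACE

Orientations are given as a unit quaternion [w, x, y, z].
In Python, from plant import r, vision gives the robot as it stands. The module is installed in compiled form; this text tells all that it offers.
- The arm moves only by the tool send_rows, never from a script. Its argument "plan" is a list that holds one entry, the list of rows, each a list of 7 numbers: the closure, from -1 (fully open) to 1 (shut), so that 0 is half open, then the shift along the tool's x, y, z scaled (see below), then the turn, a rotation vector about the tool's x, y, z scaled (see below). A call has 1 to 8 rows; each row is the pose to reach, as a shift and turn from the pose measured when the call began, along the tool's axes at that moment; what a row does not reach only later rows make up. The controller multiplies each number of a shift by 300 mm and each number of a turn by pi/2 rad. A row lasts 1/8 s, in which the tool goes at most 62.5 mm and 10.7 degrees, less where a joint would pass 70% of its speed; a pose out of reach is approached as far as the arm can. A call with a number of a shift or a turn outside -1 to 1 is refused whole. A call with a gripper value outside its range is refused whole. The fingers move at their own pace and stop on an object; "squeeze" is the grip in N (left out, the last holds). Time passes only in rows, so rows that repeat a pose let the fingers close. It gives the time, the measured TCP pose, the force and the opening at its end, in the units of the state.
- r.get_state(): the state, without advancing time (a new reading comes with each control period).
- vision.camera(name): name is "side" or "top"; returns the picture (420x560x3 uint8, red, green, blue); there is no depth.
- vision.camera_info(name): a dict with "fx", "fy", "cx", "cy" (pixels), "k1" (the pictures are not rectified: a ray, as slopes to the right and down, at radius r is drawn at 1 + k1 r^2 times it, then the intrinsics apply), "R" (3x3) and "t" (3): a world point X has camera coordinates R X + t. Camera axes: x right, y down, z forward; pixel columns grow to the right and rows downward; lengths in mm; the calibration is good to about 2 mm. A picture is of the moment at which its call begins. camera_info takes no time and is no camera call.
- r.sign_off(): hands the job in, once; it reports no verdict.
Trained networks look in the newest picture that a camera, given by its name, has taken for a name from the list of things; names that differ only in an ending like _2 or _b are one class to them, and where a whole thing is asked for, a point or a joint stands for the part that bears it (a point fixed in the world has none). Each returns a list of dicts, best first, with "score" (0 to 1); they miss things now and then, are a little off and sometimes report something else, mostly with a low value. They report only what shows in the picture. A call takes as long as a camera call.
- vision.look_for(name, camera): "xyz" ([x, y, z] in mm, in world coordinates, good to about 4 mm: the middle of the surface that is visible of it).
- vision.pinpoint(name, camera): "xyz" ([x, y, z] in mm, in world coordinates, good to about 4 mm: a listed point, or the origin of a listed thing).
The state is a dict: "clock": time; "joints": joint angles; "qvel": joint speeds; "joint_torque": joint torques, N m; "tool_pos": TCP position; "ee_rot": TCP orientation; "force": force on the tool from outside, world axes, zero at the start; "wrist_torque": the same for the moment, N m; "opening": finger opening in mm.
Only numpy, scipy, OpenCV 4.12 (cv2) and the standard library are available. Lean on these libraries where they do the work, as an engineer would, in place of code of your own. Each camera call takes 0.05 s, during which the arm holds its last target. There are 200 camera calls.

TASK

Swing the hinged cap of the bench clamp over the glass column and bed it with a steady, gentle push of about 12 N on its ear, so that it sits tight on the glass; then raise the sprung collar of the swing bolt, swing the bolt upright, without ramming the collar against the cap, into the slot of the ear and let the collar drop down behind the raised lip, so that the clamp is locked. Do not press hard on the glass (it cracks above about 30 N under the cap), and leave the other things on the bench where they are.

Things in the scene. Friction and masses are not known exactly. Their poses are not given: they have to be found in the camera images.
- clamp: the bench clamp, fixed (place and yaw differ each time): grey plate 280 x 170 x 12 mm, aluminium V rests, clamp half 36 mm wide in its middle. Origin under the plate's centre on the bench; own x axis along the column, own y from the cap's hinge towards the swing bolt, z up. Column axis 60 mm above the bench. Cap and bolt swing in the plane x = 0 of this frame.
- cap_hinge (a point): the cap's hinge line at the middle of the clamp, in the clamp's frame at (0, -34, 60) mm; the hinge runs along the clamp's x axis
- cap (a joint): angle of the cap (rad): grows as it opens, up and over towards the clamp's -y side; starts open at 1.4 to 1.9. The hinge is stiff (0.4 N m, about 5 N at the ear): the cap stays where it is left. A black pad screwed under its crown, set differently each time (hidden), meets the rigid glass at a cap angle somewhere between 0 and 0.07: home is found by feel.
- ear (a point): grip point of the cap's ear, the forked flat bar at the cap's free end: 36 mm wide along the clamp's x, 10 mm thick; point at mid-thickness, 82.3 mm from the hinge, 13 mm from the ear's end; at (0, 48, 67) mm in the clamp's frame at cap angle 0. Its two side faces can be pinched from above, fingers closing along the clamp's x (free 50 mm either side); it can turn between the fingers.
- slot (a point): where the bolt must stand in the ear's slot, at the ear's upper face: slot 12 mm wide, open at the end; at (0, 42, 72) mm in the clamp's frame at cap angle 0, up to 5 mm higher when home. A lip 4 mm high, 5 mm wide ends the ear; 28 mm of flat face lie between it and the arch: push there. 12 N down bears on the glass with about 18 N; keep half a second to bed it; under 9 N does not, over 15 N may crack it.
- bolt_pivot (a point): the pivot of the swing bolt, in the clamp's frame at (0, 42, 24) mm; the bolt turns about the clamp's x direction
- bolt (a joint): lean of the swing bolt (rad): 0 = upright, in the slot of the closed cap; grows as it leans outward to the clamp's +y side; starts at 0.75 to 1.05; it stays where it is left (0.06 N m). A stop holds it at -0.04. The collar can drop between lip and cap only while the bolt is upright to about 0.03 (3 mm of room). The shank is 8 mm thick and 113 mm long.
- collar (a joint): lift of the sprung collar along the bolt (m): 0 = lowest stop, 0.022 = highest stop; a damped spring draws it towards the pivot with 4 N at 0 to 9.5 N at the top. Seated on the ear it reads 0.003 to 0.009, after how high the cap sits. To pass over the lip as the bolt swings in it must be raised by 0.011 to 0.018 likewise; 0.020 always clears.
- collar_grip (a point): grip point on the collar, a dark steel square block 22 x 22 x 40 mm on the shank, sides square to the clamp: point on the bolt's axis, 28 mm above the collar's underside, 12 mm below its top, 73 mm from the pivot when the collar is down. Pinch it from above, fingers closing along the clamp's x; it can turn between them. Upright and seated the point is 100 to 106 mm above the bench.
- column: the glass column, 40 mm thick and 200 mm long with steel end fittings 52 mm across, 450 g, lying loose in the V rests; origin at its centre, own x along it
- vial: small glass vial with white cap, 19 mm thick, 35 mm tall, standing on a corner of the clamp's plate; not to be disturbed; origin under it
- spare_nut: spare square steel nut 22 x 22 x 14 mm lying on the opposite corner of the plate; not to be disturbed; origin under it
- rack: stainless tube rack 90 x 260 x 76 mm with capped glass tubes to 112 mm; bystander; origin under its centre
- dishes: stack of four pale dishes, 90 mm across, 57 mm tall; bystander; origin under it
- spatula: steel spatula 190 mm long lying on the bench; bystander; origin at its middle

How it is judged:
By the outcome, as a careful person would: the job done as asked, in the order asked, and still so for the second after the job is handed in, with the robot touching nothing.
It also fails if it takes over 64 s, if anything falls off the work surface, if the arm or the gripper's body presses on something with over 40 N, if the wrist force passes 120 N, or if a joint passes its speed limit or range.

## Working session

There is one attempt and no reset: what is moved stays moved. The work goes in short steps, Python scripts to look and compute and a tool call to move; the robot and the scene stay as the last step left them, time stands still between calls to the robot, and variables do not carry over. Pictures are saved under pics/ and viewed, about 8 in all and at most 12, crops included, and the job is handed in when it is done.

Besides the shell and the picture viewer there is one more tool, called as name(argument=value, ...), one argument or row to a line, values as JSON. send_rows: Moves the arm, as the interface text tells. Shifts and turns lie within -1 to 1; 1 stands for 300 mm of shift or pi/2 rad of turn. Its arguments: {"type":"object","properties":{"plan":{"type":"array","items":{"type":"array","items":{"type":"array","items":{"type":"number"}}}},"squeeze":{"type":"number"}},"required":["plan"]}

```bash
mkdir -p pics; cat > h.py <<'E'
import numpy as np, cv2
from plant import r, vision
from scipy.spatial.transform import Rotation as Ro
def rot(s): 
    q=s["ee_rot"]; return Ro.from_quat([q[1],q[2],q[3],q[0]])
def save(cam,name,crop=None,scale=1):
    im=vision.camera(cam)[:,:,::-1]
    if crop: im=im[crop[1]:crop[3],crop[0]:crop[2]]
    cv2.imwrite(f'pics/{name}.png',cv2.resize(im,None,fx=scale,fy=scale,interpolation=cv2.INTER_CUBIC))
def proj(cam,X):
    c=vision.camera_info(cam); p=np.asarray(c["R"])@np.asarray(X,float)+np.asarray(c["t"])
    a=p[:2]/p[2]; a=a*(1+c["k1"]*(a@a)); return np.array([c["fx"]*a[0]+c["cx"],c["fy"]*a[1]+c["cy"]])
def ray(cam,u,v):
    c=vision.camera_info(cam); d=np.array([(u-c["cx"])/c["fx"],(v-c["cy"])/c["fy"]]); a=d.copy()
    for _ in range(20): a=d/(1+c["k1"]*(a@a))
    R=np.asarray(c["R"]); return -R.T@np.asarray(c["t"]), R.T@np.array([a[0],a[1],1])
E
python3 - <<'E'
from h import *
s=r.get_state(); print(s["clock"],s["tool_pos"],s["ee_rot"],s["force"],s["opening"],r.tips_ahead)
print(rot(s).as_matrix().round(3))
for cam in("side","top"):
    save(cam,cam+"0")
    for n in ["clamp","cap_hinge","ear","bolt_pivot","collar_grip","column","vial","spare_nut","rack","dishes"]:
        l=vision.pinpoint(n,cam)
        for d in l[:2]: print(cam,n,np.round(d["xyz"],0),round(d["score"],2),proj(cam,d["xyz"]).round())
E
```

```text
0.0 [ 219.89349405 -503.41412518  255.20688046] [-0.14377204 -0.69196829 -0.14538375  0.69236772] [-0.84954506  0.66391706 -0.23394612] 85.33666957136468 25.0
[[-0.001  0.4   -0.916]
 [ 0.002 -0.916 -0.4  ]
 [-1.    -0.002  0.   ]]
side clamp [538.  64.   3.] 0.84 [275. 257.]
side cap_hinge [542.  28.  57.] 0.67 [279. 233.]
side ear [552.   6. 138.] 0.75 [280. 204.]
side bolt_pivot [527. 104.  21.] 0.86 [272. 264.]
side collar_grip [516. 156.  73.] 0.54 [267. 267.]
side column [541.  60.  62.] 0.93 [275. 240.]
side column [553.   9. 140.] 0.51 [279. 204.]
side vial [408.  97.  15.] 0.64 [317. 279.]
side rack [ 511. -442.   -1.] 0.59 [346. 155.]
side rack [634. 362.  -1.] 0.25 [184. 332.]
side dishes [452. 460.  -6.] 0.65 [235. 400.]
top clamp [539.  62.  -1.] 0.8 [252. 211.]
top cap_hinge [542.  27.  57.] 0.64 [262. 209.]
top bolt_pivot [525. 104.  29.] 0.65 [239. 214.]
top collar_grip [516. 154.  73.] 0.52 [221. 215.]
top column [542.  61.  56.] 0.96 [252. 209.]
top vial [406.  98.   9.] 0.41 [239. 252.]
top spare_nut [666.  29.   8.] 0.48 [263. 173.]
top rack [ 512. -442.   -0.] 0.66 [405. 224.]
top dishes [451. 457.  -0.] 0.56 [130. 234.]
```

```bash
python3 - <<'E'
import cv2
a=cv2.imread('pics/side0.png')[150:320,150:400];b=cv2.imread('pics/top0.png')[130:290,150:350]
a=cv2.resize(a,(780,530),interpolation=cv2.INTER_CUBIC);cv2.imwrite('pics/side0c.png',a)
cv2.imwrite('pics/top0c.png',cv2.resize(b,(750,600),interpolation=cv2.INTER_CUBIC))
E
```

```text
(no output)
```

View pics/side0c.png

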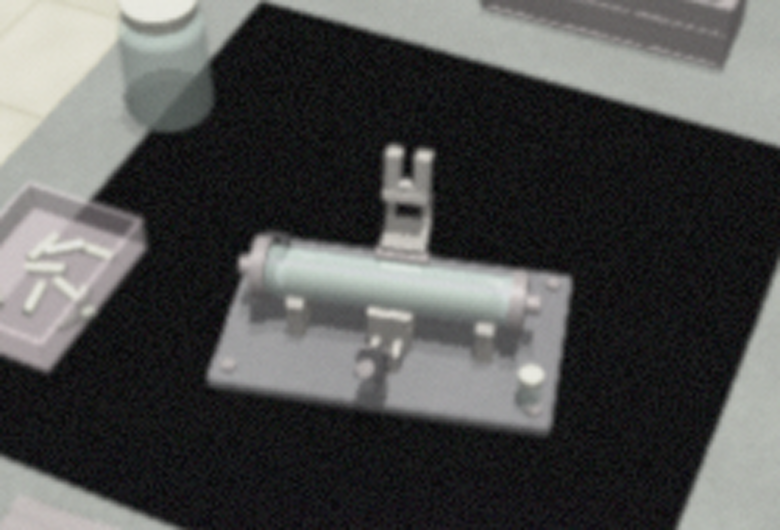

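View pics/top0c.png

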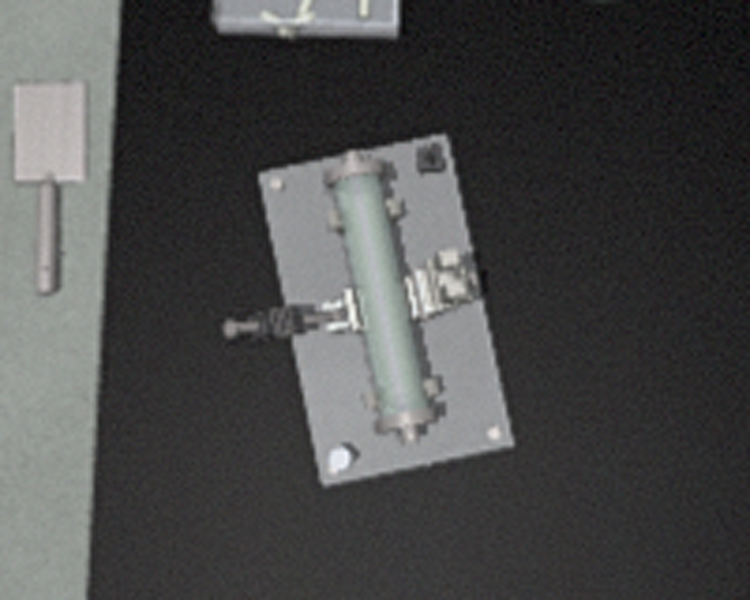

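The clamp sits at about (540, 62) with yaw near 0.19. The cap stands open and forked, the bolt leans towards +y, the vial is at the near corner and the nut at the far one. Next I'll fit the clamp pose from the plate corners I read off.

```bash
cat > fit.py <<'E'
from h import *
from scipy.optimize import least_squares
T=np.array([[447,134],[259,174],[323,487],[514,444]])/3.75+[150,130]-0.37
S=np.array([[210,383],[548,433],[570,275]])/3.12+[150,150]-0.34
# corners: signs (x,y)
ct=[(1,-1),(1,1),(-1,1),(-1,-1)]; cs=[(1,1),(-1,1),(-1,-1)]
def C(p,v):
    c,s=np.cos(p[2]),np.sin(p[2]); v=np.asarray(v,float); return np.array([p[0]+c*v[0]-s*v[1],p[1]+s*v[0]+c*v[1],v[2]])
D=[([0,0,0],[538,64]),([0,-34,60],[542,28]),([0,42,24],[526,104]),([0,-34,60],[542,27]),([0,0,0],[539,62])]
def f(p):
    o=[]
    for cam,P,c in(("top",T,ct),("side",S,cs)):
        for q,(a,b) in zip(P,c):
            zz=12 if cam=="top" else 6
            o+=list((proj(cam,C(p,[a*140,b*85,zz]))-q)/0.5)
    for v,m in D: o+=list((C(p,v)[:2]-m)/3)
    return o
if __name__=="__main__":
    s=least_squares(f,[539,63,.19],loss='soft_l1'); p=s.x; print(p.round(3),np.round(f(p),1))
    for cam in("top","side"):
        e=[proj(cam,C(p,[0,-34+82.3*np.cos(a+.085),60+82.3*np.sin(a+.085)])).round(1).tolist() for a in(1.4,1.6,1.8)]
        print(cam,"ear",e); print("grip",[proj(cam,C(p,[0,42+73*np.sin(a),24+73*np.cos(a)])).round(1).tolist() for a in(.75,.85,.95)])
    c,sn=np.cos(p[2]),np.sin(p[2]); inv=lambda X:[c*(X[0]-p[0])+sn*(X[1]-p[1]),-sn*(X[0]-p[0])+c*(X[1]-p[1]),X[2]]
    for n,X in(("ear",[552,6,138]),("grip",[516,155,73]),("hinge",[542,27.5,57]),("piv",[526,104,25]),("col",[541.5,60.5,60])): print(n,np.round(inv(X),1))
E
python3 fit.py; python3 - <<'E'
from h import *
for n in("ear","collar_grip"):
  for cam in("top","side"):
    for d in vision.look_for(n,cam)[:1]: print(n,cam,np.round(d["xyz"]),d["score"])
    for d in vision.pinpoint(n,cam)[:1]: print(n,cam,np.round(d["xyz"]),d["score"])
E
```

```text
[5.36432e+02 6.05600e+01 2.46000e-01] [ 0.1 -1.2 -1.1 -0.8 -0.5  0.6  1.4  0.8 -2.2  0.1  0.8 -0.3  0.3  3.
 -0.5 -1.1  0.9 -0.1  0.1 -0.9  0.9  0.2 -0.9 -0.5]
top ear [[259.3, 205.1], [264.7, 204.0], [270.1, 203.0]]
grip [[222.3, 215.8], [220.9, 216.3], [219.7, 216.8]]
side ear [[278.2, 210.6], [279.4, 206.2], [280.5, 203.0]]
grip [[269.4, 263.7], [269.0, 266.7], [268.7, 269.7]]
ear [  1.8 -56.7 138. ]
grip [ 3.2 96.6 73. ]
hinge [ -2.6 -33.4  57. ]
piv [ 0.5 44.7 25. ]
col [ 4.9 -1.3 60. ]
ear top [548.   7. 120.] 0.64
ear side [552.  12.  90.] 0.7
ear side [552.   6. 138.] 0.75
collar_grip top [524.  62.  14.] 0.62
collar_grip top [516. 154.  73.] 0.52
collar_grip side [511. 156.  79.] 0.46
collar_grip side [516. 156.  73.] 0.54
```

```bash
python3 - <<'E'
from fit import *
import fit
D0=fit.D
for n in("top","side"):
    def g(p):
        P,c=(T,ct) if n=="top" else (S,cs)
        return np.concatenate([proj(n,C(p,[a*140,b*85,12]))-q for q,(a,b) in zip(P,c)])
    s=least_squares(g,[539,63,.19]); print(n,s.x.round(3),s.fun.round(2))
def P(cam,u,v,z):
    o,d=ray(cam,u,v); return o+d*(z-o[2])/d[2]
A=P("top",350/3.75+149.6,158/3.75+129.6,60);B=P("top",408/3.75+149.6,438/3.75+129.6,60);print("col",A.round(),B.round(),np.arctan2(*(A-B)[[1,0]]))
A=P("side",245/3.12+149.7,262/3.12+149.7,60);B=P("side",538/3.12+149.7,302/3.12+149.7,60);print("col",A.round(),B.round(),np.arctan2(*(A-B)[[1,0]]))
# plate mask refine in top picture
im=cv2.imread('pics/top0.png').astype(int).sum(2)[150:270,205:300]
m=(im>190).astype(np.uint8); m=cv2.morphologyEx(m,cv2.MORPH_CLOSE,np.ones((5,5)));m=cv2.morphologyEx(m,cv2.MORPH_OPEN,np.ones((13,13)))
c=max(cv2.findContours(m,0,2)[0],key=cv2.contourArea); rc=cv2.minAreaRect(c); b=cv2.boxPoints(rc)+[205,150]; print(rc,b.round(1))
print([P("top",*q,12).round(0).tolist() for q in b])
E
```

```text
top [5.36227e+02 6.05050e+01 2.44000e-01] [ 0.14 -0.51 -0.45 -0.4  -0.31  0.33  0.62  0.52]
side [5.3485e+02 6.3847e+01 2.5100e-01] [-1.28 -0.11  0.94 -0.73  0.34  0.7 ]
col [658.  93.  60.] [424.  36.  60.] 0.23977243144651494
col [660.  87.  60.] [423.  29.  60.] 0.24224299976009536
((46.574623107910156, 62.38372039794922), (86.90111541748047, 54.7484130859375), 77.69197845458984) [[215.6 175.8]
 [269.1 164.1]
 [287.6 249. ]
 [234.1 260.7]]
[[651.0, 186.0, 12.0], [695.0, 12.0, 12.0], [419.0, -57.0, 12.0], [377.0, 113.0, 12.0]]
```

```bash
cat >> h.py <<'E'
P0=np.array([536.5,62.0,0.243])
c_,s_=np.cos(P0[2]),np.sin(P0[2]); RC=np.array([[c_,-s_,0],[s_,c_,0],[0,0,1]])
RT=np.column_stack([[0,0,-1],RC[:,0],-RC[:,1]])
def cl(X): return RC.T@(np.asarray(X)-[P0[0],P0[1],0])
def wd(v): return RC@np.asarray(v,float)+[P0[0],P0[1],0]
def rows(*targets,grasp=True):
    """targets: clamp-frame grasp points (tool down) -> shift/turn numbers; also prints state"""
    s=r.get_state(); R=rot(s); p=np.array(s["tool_pos"])
    print("t",round(s["clock"],2),"tcp clamp",cl(p).round(1),"F clamp",(RC.T@s["force"]).round(2),"M",np.round(RC.T@s["wrist_torque"],2),"open",round(s["opening"],1))
    t=(R.inv()*Ro.from_matrix(RT)).as_rotvec()/(np.pi/2)
    for v in targets:
        d=R.inv().apply(wd(np.array(v)+[0,0,6 if grasp else 0])-p)/300
        print(v,d.round(4).tolist(),t.round(4).tolist())
def ear(a): return [0,-34+82.3*np.cos(a+.085),60+82.3*np.sin(a+.085)]
def grip(l,q): return [0,42+(73+q)*np.sin(l),24+(73+q)*np.cos(l)]
E
python3 -c "
from h import *
rows([0,-56,210],ear(1.76))"
```

```text
t 1.5 tcp clamp [-443.2 -473.3  256.3] F clamp [-0.34 -0.51 -0.08] M [ 0.01  0.02 -0.03] open 85.5
[0, -56, 210] [0.1343, -1.1229, -1.6902] [-0.8925, 0.0, -0.0]
[0, np.float64(-56.28523070294169), np.float64(139.2253652091088)] [0.3702, -1.122, -1.6901] [-0.8925, 0.0, -0.0]
```

send_rows(
  plan=[
    [[-0.4,0.06,-0.56,-0.85,-0.45,0,0],[-0.4,0.06,-0.56,-0.85,-0.6,0,0],[-0.4,0.06,-0.56,-0.85,-0.75,0,0],[-0.4,0.06,-0.56,-0.85,-0.89,0,0],[-0.4,0.06,-0.56,-0.85,-0.89,0,0],[-0.4,0.06,-0.56,-0.85,-0.89,0,0],[-0.4,0.06,-0.56,-0.85,-0.89,0,0],[-0.4,0.06,-0.56,-0.85,-0.89,0,0]],
  ],
  squeeze=40,
)

```text
clock: 2.5
tool_pos: [386.7, -247.8, 238.4]
ee_rot: [0.557, 0.436, 0.557, -0.436]
force: [0.3, 0.4, 0.1]
opening: 59.5
```

```bash
python3 -c "
from h import *
rows([0,-56,210],ear(1.76))"
```

```text
t 2.5 tcp clamp [-219.9 -264.7  238.4] F clamp [0.41 0.33 0.1 ] M [ 0.02 -0.06 -0.04] open 59.5
[0, -56, 210] [0.0745, 0.7332, -0.6957] [0.0, 0.0002, -0.0]
[0, np.float64(-56.28523070294169), np.float64(139.2253652091088)] [0.3104, 0.7332, -0.6948] [0.0, 0.0002, -0.0]
```

send_rows(
  plan=[
    [[-0.4,0.075,0.733,-0.695,0,0,0],[-0.4,0.075,0.733,-0.695,0,0,0],[-0.4,0.075,0.733,-0.695,0,0,0],[-0.4,0.075,0.733,-0.695,0,0,0],[-0.4,0.075,0.733,-0.695,0,0,0],[-0.4,0.075,0.733,-0.695,0,0,0],[-0.4,0.075,0.733,-0.695,0,0,0]],
  ],
)

```text
clock: 3.38
tool_pos: [549.8, 6.9, 215.6]
ee_rot: [0.557, 0.435, 0.557, -0.436]
force: [-0.3, -0.3, -0.1]
opening: 59.7
```

```bash
python3 -c "
from h import *
rows([0,-56,210],ear(1.76))
save('side','side1',(210,130,350,300),3.5)"
```

```text
t 3.38 tcp clamp [ -0.4 -56.7 215.6] F clamp [-0.36 -0.24 -0.06] M [-0.03  0.08 -0.01] open 59.7
[0, -56, 210] [-0.0014, 0.0012, -0.0024] [-0.0, 0.0006, 0.0006]
[0, np.float64(-56.28523070294169), np.float64(139.2253652091088)] [0.2345, 0.0014, -0.0017] [-0.0, 0.0006, 0.0006]
```

View pics/side1.png

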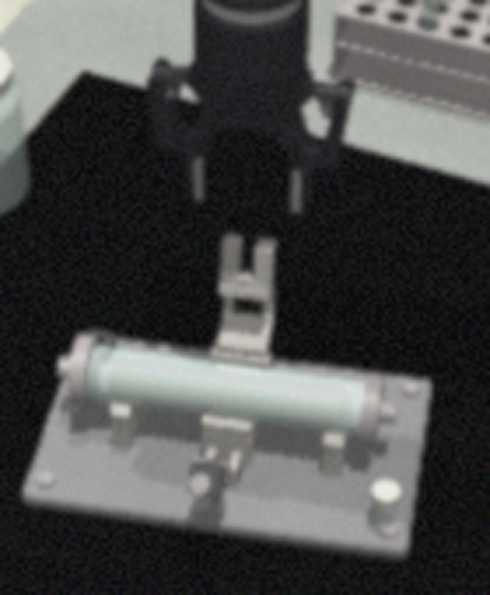

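The fingers (columns 200 and 297) straddle the ear (centre 248), so I'll lower and pinch.

send_rows(
  plan=[
    [[-0.4,0.12,0,0,0,0,0],[-0.4,0.235,0,0,0,0,0],[-0.4,0.235,0,0,0,0,0],[1,0.235,0,0,0,0,0],[1,0.235,0,0,0,0,0],[1,0.235,0,0,0,0,0],[1,0.235,0,0,0,0,0]],
  ],
  squeeze=40,
)

```text
clock: 4.3
tool_pos: [550.8, 5.0, 147.2]
ee_rot: [0.558, 0.436, 0.555, -0.437]
force: [-1.3, -0.1, 6.9]
opening: 35.5
```

```bash
python3 -c "
from h import *
rows(*[ear(a) for a in (1.6,1.45,1.3,1.15,1.0,.85,.7,.55)])"
```

```text
t 4.3 tcp clamp [  0.2 -58.7 147.2] F clamp [-1.28  0.19  6.93] M [-0.22  0.45 -0.04] open 35.5
[0, np.float64(-43.37854466279035), np.float64(141.76388505940778)] [-0.002, -0.0007, -0.0511] [-0.0017, 0.0022, -0.0012]
[0, np.float64(-31.054591428634602), np.float64(142.2472769661569)] [-0.0038, -0.0008, -0.0922] [-0.0017, 0.0022, -0.0012]
[0, np.float64(-18.796785721067618), np.float64(140.88357234685463)] [0.0006, -0.001, -0.1331] [-0.0017, 0.0022, -0.0012]
[0, np.float64(-6.880411430020182), np.float64(137.7033970672777)] [0.0111, -0.0011, -0.1728] [-0.0017, 0.0022, -0.0012]
[0, np.float64(4.426915368109434), np.float64(132.77817100815435)] [0.0273, -0.0012, -0.2106] [-0.0017, 0.0022, -0.0012]
[0, np.float64(14.87125649058546), np.float64(126.21850412861504)] [0.0491, -0.0014, -0.2455] [-0.0017, 0.0022, -0.0012]
[0, np.float64(24.218054552460536), np.float64(118.1717124049716)] [0.0758, -0.0015, -0.2767] [-0.0017, 0.0022, -0.0012]
[0, np.float64(32.25740061976599), np.float64(108.81850943148339)] [0.1069, -0.0016, -0.3036] [-0.0017, 0.0022, -0.0012]
```

send_rows(
  plan=[
    [[1,-0.006,0,-0.024,0,0,0],[1,-0.009,0,-0.046,0,0,0],[1,-0.011,0,-0.067,0,0,0],[1,-0.011,0,-0.088,0,0,0],[1,-0.01,0,-0.109,0,0,0],[1,-0.007,0,-0.13,0,0,0]],
  ],
)

```text
clock: 5.05
tool_pos: [543.2, 36.2, 150.3]
ee_rot: [0.56, 0.435, 0.551, -0.44]
force: [-0.1, -10.6, 5.0]
opening: 35.1
```

```bash
cat >> h.py <<'E'
def earr(rad,*bs):
    rows(*[[0,round(float(-34+rad*np.cos(b)),1),round(float(60+rad*np.sin(b)),1)] for b in bs])
    p=cl(r.get_state()["tool_pos"])-[0,-34,66]; print("radius",np.hypot(p[1],p[2]).round(1),"ang",np.arctan2(p[2],p[1]).round(3))
E
python3 -c "
from h import *
earr(84,1.25,1.1,.95,.8,.65,.5,.35)"
```

```text
t 5.05 tcp clamp [  0.2 -26.7 150.3] F clamp [ -2.63 -10.27   5.03] M [-2.42  0.51  0.08] open 35.1
[0, -7.5, 139.7] [0.0144, -0.0013, -0.0641] [-0.0045, 0.0089, -0.0016]
[0, 4.1, 134.9] [0.0299, -0.0016, -0.103] [-0.0045, 0.0089, -0.0016]
[0, 14.9, 128.3] [0.0514, -0.0019, -0.1393] [-0.0045, 0.0089, -0.0016]
[0, 24.5, 120.3] [0.0776, -0.0022, -0.1717] [-0.0045, 0.0089, -0.0016]
[0, 32.9, 110.8] [0.1089, -0.0025, -0.2001] [-0.0045, 0.0089, -0.0016]
[0, 39.7, 100.3] [0.1435, -0.0028, -0.2233] [-0.0045, 0.0089, -0.0016]
[0, 44.9, 88.8] [0.1816, -0.003, -0.2411] [-0.0045, 0.0089, -0.0016]
radius 84.6 ang 1.484
```

send_rows(
  plan=[
    [[1,0.007,0,-0.038,0,0,0],[1,0.0144,0,-0.064,0,0,0],[1,0.03,0,-0.103,0,0,0],[1,0.051,0,-0.139,0,0,0],[1,0.078,0,-0.172,0,0,0],[1,0.109,0,-0.2,0,0,0],[1,0.1435,0,-0.223,0,0,0]],
  ],
)

```text
clock: 5.92
tool_pos: [527.3, 101.0, 108.1]
ee_rot: [0.56, 0.435, 0.551, -0.44]
force: [-3.9, -1.0, 10.3]
opening: 35.4
```

```bash
python3 -c "
from h import *
earr(84,.45,.4,.35,.3,.25,.2)"
```

```text
t 5.92 tcp clamp [  0.4  40.1 108.1] F clamp [-4.07 -0.07 10.27] M [-0.64  0.91 -0.02] open 35.4
[0, 41.6, 96.5] [0.0185, -0.0015, -0.0054] [-0.0041, 0.0099, -0.0015]
[0, 43.4, 92.7] [0.0311, -0.0016, -0.0116] [-0.0041, 0.0099, -0.0015]
[0, 44.9, 88.8] [0.044, -0.0017, -0.0168] [-0.0041, 0.0099, -0.0015]
[0, 46.2, 84.8] [0.0572, -0.0017, -0.0213] [-0.0041, 0.0099, -0.0015]
[0, 47.4, 80.8] [0.0705, -0.0018, -0.0255] [-0.0041, 0.0099, -0.0015]
[0, 48.3, 76.7] [0.0841, -0.0018, -0.0287] [-0.0041, 0.0099, -0.0015]
radius 85.2 ang 0.517
```

send_rows(
  plan=[
    [[1,0.0185,0,-0.0055,0,0,0],[1,0.044,0,-0.017,0,0,0],[1,0.065,0,-0.024,0,0,0],[1,0.074,0,-0.026,0,0,0],[1,0.074,0,-0.026,0,0,0],[-0.5,0.074,0,-0.026,0,0,0],[-0.5,0.074,0,-0.026,0,0,0],[-0.5,0.074,0,-0.026,0,0,0]],
  ],
)

```text
clock: 6.92
tool_pos: [525.7, 108.2, 85.6]
ee_rot: [0.56, 0.435, 0.551, -0.44]
force: [-0.2, 1.0, 0.1]
opening: 64.3
```

```bash
python3 -c "
from h import *
rows([0,42,135])
earr(84,.2)"
```

```text
t 6.92 tcp clamp [ 0.6 47.5 85.6] F clamp [0.01 1.02 0.14] M [-0.02 -0.02 -0.03] open 64.3
[0, 42, 135] [-0.1843, -0.0015, 0.0211] [-0.0044, 0.0098, -0.0015]
t 6.92 tcp clamp [ 0.6 47.5 85.6] F clamp [0.01 1.02 0.14] M [-0.02 -0.02 -0.03] open 64.3
[0, 48.3, 76.7] [0.0097, -0.0021, -0.0029] [-0.0044, 0.0098, -0.0015]
radius 83.8 ang 0.236
```

send_rows(
  plan=[
    [[-0.5,-0.1,0,0,0,0,0],[-0.5,-0.18,0,0.02,-0.004,0.01,-0.0015],[1,-0.18,0,0.02,-0.004,0.01,-0.0015],[1,-0.18,0,0.02,-0.004,0.01,-0.0015],[1,-0.18,0,0.02,-0.004,0.01,-0.0015],[1,-0.18,0,0.02,-0.004,0.01,-0.0015]],
  ],
)

```text
clock: 7.68
tool_pos: [526.1, 103.3, 138.8]
ee_rot: [0.556, 0.435, 0.557, -0.436]
force: [-0.6, 0.1, 0.3]
opening: 0.2
```

```bash
python3 -c "
from h import *
rows([0,42,110],[0,42,100])
save('side','side2',(210,130,350,300),3.5)"
```

```text
t 7.67 tcp clamp [-1.000e-01  4.260e+01  1.388e+02] F clamp [-0.6   0.22  0.33] M [0.05 0.02 0.02] open 0.2
[0, 42, 110] [0.0761, 0.0006, 0.002] [-0.0, -0.0004, 0.0011]
[0, 42, 100] [0.1094, 0.0007, 0.002] [-0.0, -0.0004, 0.0011]
```

View pics/side2.png

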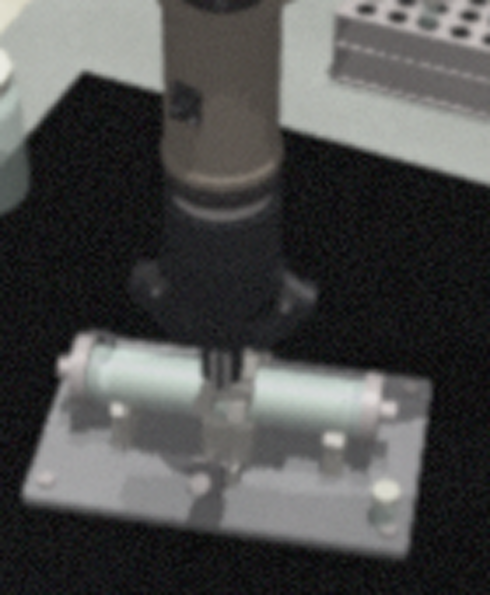

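The cap is nearly closed, with the shut fingers above the ear flat (tips at about row 385, column 225). Next I'll push it down by feel.

send_rows(
  plan=[
    [[1,0.05,0,0.007,0,0,0],[1,0.09,0,0.007,0,0,0],[1,0.1,0,0.006,0,0,0],[1,0.107,0,0.006,0,0,0],[1,0.113,0,0.005,0,0,0],[1,0.113,0,0.005,0,0,0]],
  ],
)

```text
clock: 8.48
tool_pos: [526.6, 103.2, 105.4]
ee_rot: [0.556, 0.436, 0.558, -0.435]
force: [-1.6, 5.6, 3.7]
opening: -0.1
```

```bash
python3 -c "
from h import *
rows([0,41,100],grasp=False)"
```

```text
t 8.47 tcp clamp [  0.3  42.3 105.4] F clamp [-0.21  5.85  3.71] M [ 1.1 -0.2 -0. ] open -0.1
[0, 41, 100] [0.0178, -0.0009, 0.0045] [0.0005, -0.0013, 0.0002]
```

send_rows(
  plan=[
    [[1,-0.002,0,-0.004,0,0,0],[1,-0.002,0,-0.005,0,0,0],[1,0.0,0,-0.005,0,0,0],[1,0.003,0,-0.005,0,0,0]],
  ],
)

```text
clock: 8.98
tool_pos: [526.5, 103.7, 104.7]
ee_rot: [0.557, 0.436, 0.557, -0.436]
force: [1.2, 0.4, 4.8]
opening: -0.3
```

```bash
python3 -c "
from h import *
rows([0,43,100],grasp=False)"
```

```text
t 8.97 tcp clamp [  0.3  42.9 104.7] F clamp [1.23 0.1  4.83] M [ 0.13 -0.1   0.  ] open -0.3
[0, 43, 100] [0.0157, -0.001, -0.0005] [-0.0, -0.0005, 0.0003]
```

send_rows(
  plan=[
    [[1,0.004,0,0,0,0,0],[1,0.007,0,0,0,0,0],[1,0.007,0,0,0,0,0]],
  ],
)

```text
clock: 9.35
tool_pos: [526.4, 104.0, 102.6]
ee_rot: [0.557, 0.436, 0.557, -0.435]
force: [-1.0, 2.4, 3.7]
opening: -0.1
```

```bash
python3 -c "
from h import *
rows([0,43,100],grasp=False)"
```

```text
t 9.35 tcp clamp [  0.3  43.2 102.6] F clamp [-0.4   2.53  3.68] M [ 0.44 -0.13 -0.04] open -0.1
[0, 43, 100] [0.0088, -0.0009, 0.0007] [0.0002, -0.0007, 0.0003]
```

send_rows(
  plan=[
    [[1,0.0035,0,-0.002,0,0,0],[1,0.0035,0,-0.002,0,0,0]],
  ],
)

```text
clock: 9.6
tool_pos: [526.3, 104.3, 101.5]
ee_rot: [0.557, 0.436, 0.557, -0.436]
force: [0.9, 1.0, 3.5]
opening: 0.2
```

send_rows(
  plan=[
    [[1,0.0035,0,-0.001,0,0,0],[1,0.0035,0,-0.001,0,0,0]],
  ],
)

```text
clock: 9.85
tool_pos: [526.3, 104.5, 100.3]
ee_rot: [0.557, 0.436, 0.557, -0.436]
force: [0.7, 1.5, 4.3]
opening: 0.2
```

send_rows(
  plan=[
    [[1,0.0025,0,-0.0005,0,0,0],[1,0.0025,0,-0.0005,0,0,0]],
  ],
)

```text
clock: 10.1
tool_pos: [526.2, 104.6, 99.5]
ee_rot: [0.557, 0.436, 0.557, -0.436]
force: [-0.2, 1.5, 3.7]
opening: -0.2
```

send_rows(
  plan=[
    [[1,0.0025,0,-0.0005,0,0,0],[1,0.0025,0,-0.0005,0,0,0]],
  ],
)

```text
clock: 10.35
tool_pos: [526.3, 104.6, 99.0]
ee_rot: [0.557, 0.436, 0.557, -0.436]
force: [0.1, 0.8, 6.3]
opening: -0.0
```

send_rows(
  plan=[
    [[1,0.002,0,-0.0005,0,0,0],[1,0.002,0,-0.0005,0,0,0]],
  ],
)

```text
clock: 10.6
tool_pos: [526.3, 104.6, 98.9]
ee_rot: [0.557, 0.436, 0.557, -0.436]
force: [-0.7, 0.2, 8.2]
opening: 0.0
```

send_rows(
  plan=[
    [[1,0.0024,0,0,0,0,0],[1,0.0024,0,0,0,0,0]],
  ],
)

```text
clock: 10.85
tool_pos: [526.3, 104.7, 98.9]
ee_rot: [0.557, 0.435, 0.557, -0.436]
force: [-1.4, 0.2, 9.0]
opening: 0.2
```

send_rows(
  plan=[
    [[1,0.0032,0,0,0,0,0],[1,0.0032,0,0,0,0,0]],
  ],
)

```text
clock: 11.1
tool_pos: [526.3, 104.7, 98.8]
ee_rot: [0.557, 0.435, 0.557, -0.436]
force: [-1.4, 0.8, 10.0]
opening: 0.2
```

send_rows(
  plan=[
    [[1,0.004,0,0,0,0,0],[1,0.004,0,0,0,0,0],[1,0.004,0,0,0,0,0]],
  ],
)

```text
clock: 11.48
tool_pos: [526.3, 104.7, 98.6]
ee_rot: [0.557, 0.435, 0.557, -0.436]
force: [-1.9, 0.4, 9.8]
opening: 0.2
```

send_rows(
  plan=[
    [[1,0.0044,0,0,0,0,0],[1,0.0044,0,0,0,0,0],[1,0.0044,0,0,0,0,0]],
  ],
)

```text
clock: 11.85
tool_pos: [526.3, 104.8, 98.4]
ee_rot: [0.558, 0.435, 0.556, -0.436]
force: [-1.6, 1.3, 11.9]
opening: 0.0
```

send_rows(
  plan=[
    [[1,0.0038,0,0,0,0,0],[1,0.0038,0,0,0,0,0],[1,0.0038,0,0,0,0,0],[1,0.0038,0,0,0,0,0]],
  ],
)

```text
clock: 12.35
tool_pos: [526.3, 104.8, 98.5]
ee_rot: [0.558, 0.435, 0.556, -0.436]
force: [-2.4, 0.7, 11.0]
opening: 0.1
```

send_rows(
  plan=[
    [[1,0.0039,0,0,0,0,0],[1,0.0039,0,0,0,0,0],[1,0.0039,0,0,0,0,0],[1,0.0039,0,0,0,0,0]],
  ],
)

```text
clock: 12.85
tool_pos: [526.3, 104.8, 98.5]
ee_rot: [0.558, 0.435, 0.556, -0.436]
force: [-2.2, 0.1, 10.9]
opening: 0.3
```

```bash
python3 -c "
from h import *
rows([0,43,140])"
```

```text
t 12.85 tcp clamp [ 0.4 44.  98.5] F clamp [-2.09  0.61 10.89] M [0.15 0.44 0.03] open 0.3
[0, 43, 140] [-0.1584, -0.0013, 0.0039] [0.0002, 0.0023, -0.0003]
```

send_rows(
  plan=[
    [[1,0.0043,0,0,0,0,0],[1,0.0043,0,0,0,0,0],[1,0.0043,0,0,0,0,0],[1,0.0043,0,0,0,0,0],[1,0.0043,0,0,0,0,0],[1,0.0043,0,0,0,0,0],[1,0.0043,0,0,0,0,0]],
  ],
)

```text
clock: 13.72
tool_pos: [526.3, 104.8, 98.4]
ee_rot: [0.558, 0.435, 0.556, -0.436]
force: [-1.6, 0.4, 12.0]
opening: -0.3
```

```bash
python3 -c "
from h import *
rows([0,43,140])"
```

```text
t 13.72 tcp clamp [ 0.4 44.  98.4] F clamp [-1.44  0.8  12.04] M [0.13 0.52 0.1 ] open -0.3
[0, 43, 140] [-0.1585, -0.0012, 0.0039] [0.0002, 0.0027, -0.0004]
```

send_rows(
  plan=[
    [[1,-0.1,0,0,0,0,0],[-0.2,-0.205,0,0,0,0,0],[-0.2,-0.205,0,-0.177,0,0,0],[-0.2,-0.205,0,-0.177,0,0.002,0],[-0.2,-0.205,0,-0.177,0,0.002,0],[-0.2,-0.205,0,-0.177,0,0.002,0]],
  ],
)

```text
clock: 14.48
tool_pos: [513.3, 154.6, 158.7]
ee_rot: [0.557, 0.435, 0.556, -0.437]
force: [0.3, -0.5, 1.1]
opening: 51.2
```

```bash
python3 -c "
from h import *
rows([0,97,150],[0,97,72.5])
save('side','side3',(210,130,350,300),3.5)
for cam in ('side','top'):
  if cam=='top': save('top','top3')
  for n in('collar_grip','ear','slot','bolt_pivot'):
    for d in vision.pinpoint(n,cam)[:1]: print(cam,n,cl(d['xyz']).round(1),round(d['score'],2))"
```

```text
t 14.47 tcp clamp [ -0.3  95.4 158.7] F clamp [ 0.15 -0.58  1.11] M [-0.04 -0.02 -0.06] open 51.2
[0, 97, 150] [0.0091, 0.0009, -0.0053] [-0.0012, 0.0016, 0.001]
[0, 97, 72.5] [0.2674, 0.0013, -0.0059] [-0.0012, 0.0016, 0.001]
side collar_grip [ 1.1 96.4 75.9] 0.54
side ear [ 2.5 46.5 67.8] 0.61
side slot [ 0.3 42.4 75. ] 0.69
side bolt_pivot [ 0.5 43.3 24.5] 0.92
top collar_grip [-3.1 47.4 71.9] 0.23
top ear [-3.  45.4 69.3] 0.62
top slot [ 2.1 42.2 77.6] 0.89
top bolt_pivot [ 0.4 42.2 27. ] 0.72
```

View pics/side3.png

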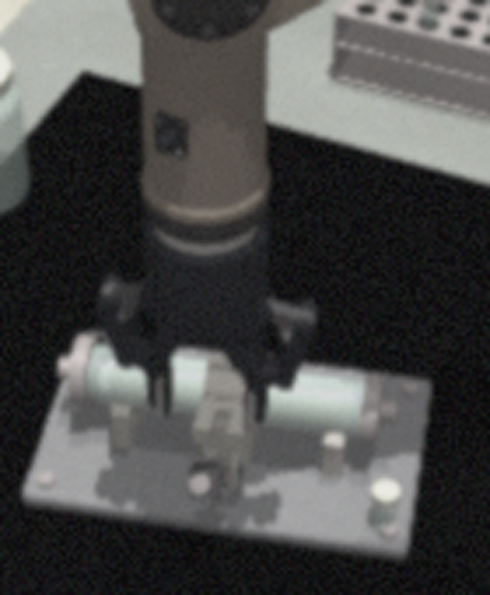

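send_rows(
  plan=[
    [[-0.2,0.1,0.001,-0.004,0,0,0],[-0.2,0.2,0.001,-0.0045,0,0,0],[-0.2,0.265,0.001,-0.0045,0,0,0],[-0.2,0.265,0.001,-0.0045,0,0,0],[1,0.265,0.001,-0.0045,0,0,0],[1,0.265,0.001,-0.0045,0,0,0],[1,0.265,0.001,-0.0045,0,0,0],[1,0.265,0.001,-0.0045,0,0,0]],
  ],
  squeeze=50,
)

```text
clock: 15.98
tool_pos: [513.2, 158.5, 81.3]
ee_rot: [0.558, 0.436, 0.557, -0.435]
force: [-2.9, 0.7, 5.4]
opening: 21.1
```

```bash
cat >> h.py <<'E'
def bolt(*ls):
    "ls: (lean, radius) pairs for the grasp point"
    rows(*[[0,round(float(42+q*np.sin(l)),1),round(float(24+q*np.cos(l)),1)] for l,q in ls])
    s=r.get_state(); p=cl(s["tool_pos"])-[0,42,30]; l=np.arctan2(p[1],p[2]); F=RC.T@s["force"]
    print("radius",np.hypot(p[1],p[2]).round(1),"lean",l.round(3),"F rad",(F[1]*np.sin(l)+F[2]*np.cos(l)).round(1),"F tan",(F[1]*np.cos(l)-F[2]*np.sin(l)).round(1))
E
python3 -c "
from h import *
bolt((.83,73),(.83,80),(.83,93))"
```

```text
t 15.97 tcp clamp [ 0.6 99.2 81.3] F clamp [-2.63  1.39  5.4 ] M [ 0.05  0.71 -0.03] open 21.1
[0, 95.9, 73.3] [0.0067, -0.0021, 0.0111] [0.0005, 0.0006, -0.0006]
[0, 101.0, 78.0] [-0.009, -0.002, -0.0059] [0.0005, 0.0006, -0.0006]
[0, 110.6, 86.8] [-0.0384, -0.002, -0.0379] [0.0005, 0.0006, -0.0006]
radius 76.9 lean 0.84 F rad 4.6 F tan -3.1
```

send_rows(
  plan=[
    [[1,-0.012,0,-0.0132,0,0,0],[1,-0.024,0,-0.0264,0,0,0],[1,-0.036,0,-0.0395,0,0,0],[1,-0.036,0,-0.0395,0,0,0]],
  ],
)

```text
clock: 16.48
tool_pos: [510.7, 168.3, 91.5]
ee_rot: [0.558, 0.435, 0.556, -0.436]
force: [2.6, -4.6, -5.9]
opening: 21.2
```

```bash
python3 -c "
from h import *
bolt((.835,97),(.835,98))"
```

```text
t 16.48 tcp clamp [  0.5 109.4  91.5] F clamp [ 1.45 -5.12 -5.89] M [-0.84 -0.34  0.11] open 21.2
[0, 113.9, 89.1] [-0.0119, -0.0018, -0.0149] [-0.0001, 0.002, -0.0002]
[0, 114.6, 89.8] [-0.0142, -0.0018, -0.0172] [-0.0001, 0.002, -0.0002]
radius 91.3 lean 0.831 F rad -7.8 F tan 0.9
```

send_rows(
  plan=[
    [[1,-0.008,0,-0.0085,0,0,0],[1,-0.0155,0,-0.017,0,0,0],[1,-0.0155,0,-0.017,0,0,0]],
  ],
)

```text
clock: 16.85
tool_pos: [509.6, 172.5, 95.8]
ee_rot: [0.558, 0.435, 0.556, -0.437]
force: [1.9, -4.6, -8.4]
opening: 21.7
```

```bash
python3 -c "
from h import *
bolt(*[(l,98.2) for l in (.78,.7,.62,.54,.46,.38,.3,.25)])"
```

```text
t 16.85 tcp clamp [  0.5 113.8  95.8] F clamp [ 0.7  -4.87 -8.43] M [-0.73 -0.53  0.15] open 21.7
[0, 111.1, 93.8] [-0.0132, -0.0017, 0.0089] [-0.0004, 0.0026, -0.0]
[0, 105.3, 99.1] [-0.0308, -0.0017, 0.0283] [-0.0004, 0.0026, -0.0]
[0, 99.1, 103.9] [-0.0467, -0.0017, 0.0491] [-0.0004, 0.0026, -0.0]
[0, 92.5, 108.2] [-0.0609, -0.0017, 0.0711] [-0.0004, 0.0026, -0.0]
[0, 85.6, 112.0] [-0.0735, -0.0017, 0.0942] [-0.0004, 0.0026, -0.0]
[0, 78.4, 115.2] [-0.0841, -0.0017, 0.1182] [-0.0004, 0.0026, -0.0]
[0, 71.0, 117.8] [-0.0926, -0.0016, 0.1429] [-0.0004, 0.0026, -0.0]
[0, 66.3, 119.1] [-0.0969, -0.0016, 0.1586] [-0.0004, 0.0026, -0.0]
radius 97.4 lean 0.828 F rad -9.3 F tan 2.9
```

send_rows(
  plan=[
    [[1,-0.013,0,0.009,0,0,0],[1,-0.031,0,0.028,0,0,0],[1,-0.0467,0,0.049,0,0,0],[1,-0.061,0,0.071,0,0,0],[1,-0.0735,0,0.094,0,0,0],[1,-0.084,0,0.118,0,0,0],[1,-0.0926,0,0.143,0,0,0],[1,-0.0926,0,0.143,0,0,0]],
  ],
)

```text
clock: 17.85
tool_pos: [519.8, 130.6, 124.0]
ee_rot: [0.558, 0.435, 0.556, -0.437]
force: [1.0, 1.7, -10.3]
opening: 20.8
```

```bash
python3 -c "
from h import *
bolt(*[(l,98.2) for l in (.25,.2,.15,.1,.05,0,-.02)])"
```

```text
t 17.85 tcp clamp [  0.3  70.6 124. ] F clamp [  1.34   1.37 -10.27] M [ 0.68 -0.24  0.  ] open 20.8
[0, 66.3, 119.1] [-0.0037, -0.0011, 0.0144] [-0.0008, 0.0026, 0.0002]
[0, 61.5, 120.2] [-0.0073, -0.0011, 0.0304] [-0.0008, 0.0026, 0.0002]
[0, 56.7, 121.1] [-0.0103, -0.0011, 0.0464] [-0.0008, 0.0026, 0.0002]
[0, 51.8, 121.7] [-0.0122, -0.001, 0.0628] [-0.0008, 0.0026, 0.0002]
[0, 46.9, 122.1] [-0.0135, -0.001, 0.0791] [-0.0008, 0.0026, 0.0002]
[0, 42.0, 122.2] [-0.0137, -0.001, 0.0954] [-0.0008, 0.0026, 0.0002]
[0, 40.0, 122.2] [-0.0137, -0.001, 0.1021] [-0.0008, 0.0026, 0.0002]
radius 98.2 lean 0.296 F rad -9.4 F tan 4.3
```

send_rows(
  plan=[
    [[1,-0.003,0,0.0144,0,0,0],[1,-0.006,0,0.03,0,0,0],[1,-0.009,0,0.046,0,0,0],[1,-0.011,0,0.062,0,0,0],[1,-0.0125,0,0.079,0,0,0],[1,-0.0125,0,0.079,0,0,0]],
  ],
)

```text
clock: 18.6
tool_pos: [525.6, 107.1, 127.9]
ee_rot: [0.558, 0.435, 0.555, -0.437]
force: [-0.5, 3.2, -10.2]
opening: 21.0
```

```bash
python3 -c "
from h import *
bolt(*[(l,98) for l in (.05,0.02,0,-.02,-.04)])"
```

```text
t 18.6 tcp clamp [  0.3  46.4 127.9] F clamp [  0.28   3.22 -10.23] M [ 1.22 -0.27  0.  ] open 21.0
[0, 46.9, 121.9] [0.0, -0.001, -0.0016] [-0.0011, 0.0028, 0.0002]
[0, 44.0, 122.0] [-0.0003, -0.001, 0.0081] [-0.0011, 0.0028, 0.0002]
[0, 42.0, 122.0] [-0.0002, -0.001, 0.0147] [-0.0011, 0.0028, 0.0002]
[0, 40.0, 122.0] [-0.0002, -0.0009, 0.0214] [-0.0011, 0.0028, 0.0002]
[0, 38.1, 121.9] [0.0001, -0.0009, 0.0277] [-0.0011, 0.0028, 0.0002]
radius 98.0 lean 0.045 F rad -10.1 F tan 3.7
```

send_rows(
  plan=[
    [[1,0,0,0.006,0,0,0],[1,0,0,0.011,0,0,0],[1,0,0,0.015,0,0,0],[1,0,0,0.015,0,0,0]],
  ],
)

```text
clock: 19.1
tool_pos: [526.4, 103.9, 128.0]
ee_rot: [0.557, 0.435, 0.556, -0.437]
force: [-0.2, 4.7, -9.2]
opening: 21.1
```

```bash
python3 -c "
from h import *
bolt((0,98))"
```

```text
t 19.1 tcp clamp [  0.3  43.1 128. ] F clamp [ 0.96  4.57 -9.23] M [ 1.72 -0.22 -0.04] open 21.1
[0, 42.0, 122.0] [0.0001, -0.0009, 0.0037] [-0.0006, 0.0018, 0.0002]
radius 98.0 lean 0.011 F rad -9.2 F tan 4.7
```

send_rows(
  plan=[
    [[1,0,0,0.005,0,0,0],[1,0,0,0.0067,0,0,0],[1,0,0,0.0067,0,0,0]],
  ],
)

```text
clock: 19.48
tool_pos: [526.5, 103.3, 128.1]
ee_rot: [0.557, 0.435, 0.557, -0.436]
force: [0.2, 5.4, -9.2]
opening: 20.9
```

```bash
python3 -c "
from h import *
bolt((0,98))"
```

```text
t 19.48 tcp clamp [  0.2  42.5 128.1] F clamp [ 1.51  5.16 -9.23] M [ 1.72 -0.24 -0.05] open 20.9
[0, 42.0, 122.0] [0.0004, -0.0008, 0.0016] [-0.0, 0.0007, 0.0001]
radius 98.1 lean 0.005 F rad -9.2 F tan 5.2
```

send_rows(
  plan=[
    [[1,0,0,0.007,0,0,0],[1,0,0,0.009,0,0,0],[1,0,0,0.009,0,0,0]],
  ],
)

```text
clock: 19.85
tool_pos: [526.9, 102.0, 128.3]
ee_rot: [0.557, 0.436, 0.557, -0.435]
force: [-0.5, 5.9, -8.1]
opening: 21.2
```

```bash
python3 -c "
from h import *
bolt((0,98))"
```

```text
t 19.85 tcp clamp [  0.3  41.1 128.3] F clamp [ 0.97  5.87 -8.13] M [ 1.73 -0.26 -0.03] open 21.2
[0, 42.0, 122.0] [0.001, -0.0009, -0.0029] [0.0005, -0.0004, -0.0]
radius 98.3 lean -0.009 F rad -8.2 F tan 5.8
```

send_rows(
  plan=[
    [[1,0.001,0,0.009,0,0,0],[1,0.001,0,0.01,0,0,0],[1,0.001,0,0.01,0,0,0]],
  ],
)

```text
clock: 20.23
tool_pos: [527.3, 100.2, 128.1]
ee_rot: [0.557, 0.436, 0.558, -0.435]
force: [-0.9, 6.1, -10.4]
opening: 21.1
```

```bash
python3 -c "
from h import *
bolt((0,98))"
```

```text
t 20.23 tcp clamp [  0.3  39.3 128.1] F clamp [  0.6    6.17 -10.37] M [ 1.63 -0.25 -0.01] open 21.1
[0, 42.0, 122.0] [0.0005, -0.0009, -0.0089] [0.001, -0.0014, -0.0]
radius 98.2 lean -0.027 F rad -10.5 F tan 5.9
```

send_rows(
  plan=[
    [[1,0,0,0.009,0,0,0],[1,0,0,0.01,0,0,0],[1,0,0,0.01,0,0,0]],
  ],
)

```text
clock: 20.6
tool_pos: [527.7, 98.8, 128.3]
ee_rot: [0.556, 0.436, 0.559, -0.434]
force: [-0.3, 5.5, -9.1]
opening: 21.2
```

```bash
python3 -c "
from h import *
bolt((0,98))"
```

```text
t 20.6 tcp clamp [  0.3  37.8 128.3] F clamp [ 1.03  5.36 -9.08] M [ 1.75 -0.21 -0.06] open 21.2
[0, 42.0, 122.0] [0.0011, -0.0009, -0.014] [0.0016, -0.0026, -0.0001]
radius 98.4 lean -0.043 F rad -9.3 F tan 5.0
```

send_rows(
  plan=[
    [[1,0,0,0.008,0,0,0],[1,0,0,0.009,0,0,0],[1,0,0,0.009,0,0,0]],
  ],
)

```text
clock: 20.98
tool_pos: [528.0, 97.5, 128.5]
ee_rot: [0.556, 0.436, 0.559, -0.433]
force: [-0.4, 5.6, -8.9]
opening: 20.8
```

```bash
python3 -c "
from h import *
bolt((0,98))
save('side','side4',(230,170,330,290),5)"
```

```text
t 20.98 tcp clamp [  0.3  36.5 128.5] F clamp [ 0.93  5.53 -8.9 ] M [ 1.71 -0.27 -0.09] open 20.8
[0, 42.0, 122.0] [0.0017, -0.0009, -0.0182] [0.002, -0.0038, -0.0002]
radius 98.6 lean -0.056 F rad -9.2 F tan 5.0
```

View pics/side4.png

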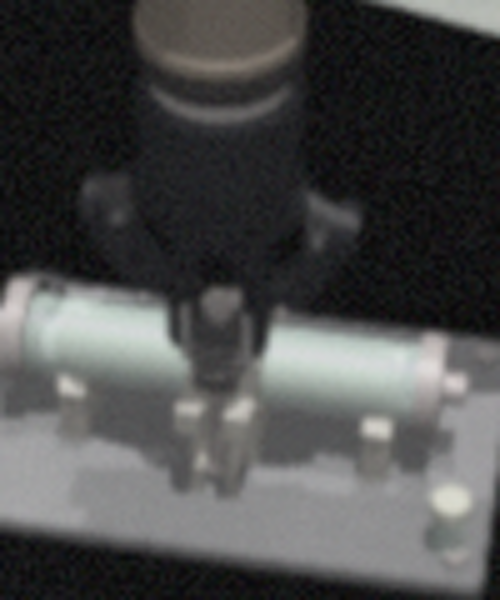

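```bash
python3 -c "
from h import *
f=lambda p:((p-[230,170])*5+2).round(0).tolist()
for l in(.06,.03,0,-.04): print(l,'tip',f(proj('side',wd([0,42+113*np.sin(l),24+113*np.cos(l)]))),'collar bottom front edge',f(proj('side',wd([0,42+66*np.sin(l)+11,24+66*np.cos(l)]))))
print('lip',f(proj('side',wd([-12,61,78]))),f(proj('side',wd([12,61,78]))),f(proj('side',wd([0,42,74]))))
save('top','top4'); 
import cv2
im=cv2.imread('pics/top4.png')[170:250,200:290]; cv2.imwrite('pics/top4c.png',cv2.resize(im,None,fx=6,fy=6,interpolation=cv2.INTER_CUBIC))
for cam in('side','top'):
  for n in('collar_grip','slot','bolt_pivot'):
    for d in vision.pinpoint(n,cam)[:1]: print(cam,n,cl(d['xyz']).round(1),round(d['score'],2))
"
```

```text
0.06 tip [214.0, 322.0] collar bottom front edge [210.0, 402.0]
0.03 tip [215.0, 317.0] collar bottom front edge [211.0, 399.0]
0 tip [216.0, 312.0] collar bottom front edge [212.0, 396.0]
-0.04 tip [218.0, 306.0] collar bottom front edge [213.0, 392.0]
lip [233.0, 428.0] [185.0, 421.0] [216.0, 402.0]
side collar_grip [  0.7  35.7 112.5] 0.53
side slot [ 0.9 43.6 76.1] 0.68
side bolt_pivot [-1.1 41.7 23.6] 0.88
top bolt_pivot [117.5 -64.7   9.4] 0.54
```

send_rows(
  plan=[
    [[1,0.001,0,0.008,0,0,0],[1,0.001,0,0.009,0,0,0],[1,0.001,0,0.009,0,0,0]],
  ],
)

```text
clock: 21.75
tool_pos: [528.2, 96.8, 128.4]
ee_rot: [0.556, 0.436, 0.56, -0.433]
force: [-0.5, 6.2, -8.8]
opening: 21.1
```

```bash
python3 -c "
from h import *
bolt((0,98))"
```

```text
t 21.75 tcp clamp [  0.3  35.8 128.4] F clamp [ 0.98  6.16 -8.75] M [ 1.83 -0.26 -0.14] open 21.1
[0, 42.0, 122.0] [0.0014, -0.0009, -0.0206] [0.0027, -0.0054, -0.0002]
radius 98.6 lean -0.063 F rad -9.1 F tan 5.6
```

View pics/top4c.png

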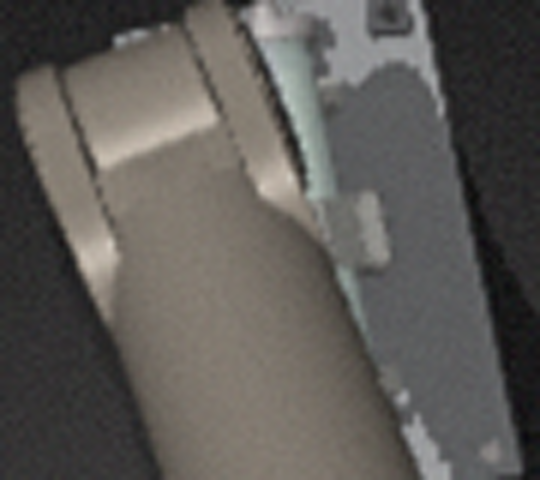

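send_rows(
  plan=[
    [[1,0.001,0,0.01,0.0,0,0],[1,0.001,0,0.015,0,0,0],[1,0.001,0,0.015,0,0,0]],
  ],
)

```text
clock: 22.12
tool_pos: [528.3, 96.5, 128.3]
ee_rot: [0.555, 0.437, 0.562, -0.431]
force: [-0.8, 9.4, -8.0]
opening: 21.0
```

```bash
python3 -c "
from h import *
bolt((0,98))"
```

```text
t 22.12 tcp clamp [  0.3  35.4 128.3] F clamp [ 1.44  9.32 -8.02] M [ 2.38 -0.21 -0.23] open 21.0
[0, 42.0, 122.0] [0.0014, -0.0008, -0.0219] [0.0041, -0.0088, -0.0004]
radius 98.6 lean -0.067 F rad -8.6 F tan 8.8
```

send_rows(
  plan=[
    [[1,0.001,0,-0.01,0.004,-0.009,0],[1,0.001,0,-0.02,0.004,-0.009,0],[1,0.001,0,-0.02,0.004,-0.009,0]],
  ],
)

```text
clock: 22.5
tool_pos: [527.4, 99.7, 128.1]
ee_rot: [0.558, 0.435, 0.555, -0.437]
force: [1.0, -1.0, -8.8]
opening: 21.5
```

```bash
python3 -c "
from h import *
bolt((0,98))"
```

```text
t 22.5 tcp clamp [  0.2  38.8 128.1] F clamp [ 0.76 -1.18 -8.81] M [-0.4  -0.26  0.06] open 21.5
[0, 42.0, 122.0] [0.0003, -0.0008, -0.0107] [-0.0007, 0.0025, -0.0003]
radius 98.2 lean -0.033 F rad -8.8 F tan -1.5
```

send_rows(
  plan=[
    [[1,0.0,0,-0.008,0,0,0],[1,0.0,0,-0.008,0,0,0],[1,0.015,0,-0.007,0,0,0],[1,0.03,0,-0.006,0,0,0],[1,0.03,0,-0.006,0,0,0]],
  ],
)

```text
clock: 23.12
tool_pos: [527.3, 100.3, 118.8]
ee_rot: [0.558, 0.435, 0.555, -0.437]
force: [1.6, -4.1, -6.0]
opening: 20.8
```

```bash
python3 -c "
from h import *
bolt((0,98))"
```

```text
t 23.12 tcp clamp [  0.3  39.4 118.8] F clamp [ 0.61 -4.35 -6.05] M [-1.34 -0.15  0.02] open 20.8
[0, 42.0, 122.0] [-0.0308, -0.0008, -0.0084] [-0.0012, 0.0034, -0.0002]
radius 88.8 lean -0.029 F rad -5.9 F tan -4.5
```

send_rows(
  plan=[
    [[1,0.005,0,-0.006,0,0,0],[1,0.01,0,-0.006,0,0,0],[1,0.01,0,-0.006,0,0,0]],
  ],
)

```text
clock: 23.5
tool_pos: [527.2, 100.9, 116.2]
ee_rot: [0.559, 0.435, 0.554, -0.438]
force: [1.1, -5.3, -3.7]
opening: 21.4
```

```bash
python3 -c "
from h import *
bolt((0,98))"
```

```text
t 23.5 tcp clamp [  0.3  40.  116.2] F clamp [-0.23 -5.41 -3.73] M [-1.61  0.14  0.07] open 21.4
[0, 42.0, 122.0] [-0.0393, -0.001, -0.0064] [-0.0015, 0.0048, -0.0002]
radius 86.3 lean -0.023 F rad -3.6 F tan -5.5
```

send_rows(
  plan=[
    [[1,0.004,0,-0.006,0,0,0],[1,0.007,0,-0.006,0,0,0],[1,0.007,0,-0.006,0,0,0]],
  ],
)

```text
clock: 23.88
tool_pos: [527.1, 101.1, 115.3]
ee_rot: [0.559, 0.434, 0.553, -0.439]
force: [-0.5, -5.8, -0.4]
opening: 21.1
```

```bash
python3 -c "
from h import *
bolt((0,98))"
```

```text
t 23.88 tcp clamp [  0.3  40.2 115.3] F clamp [-1.84 -5.52 -0.35] M [-1.69  0.5   0.11] open 21.1
[0, 42.0, 122.0] [-0.0422, -0.0011, -0.0055] [-0.0019, 0.0067, -0.0002]
radius 85.4 lean -0.021 F rad -0.2 F tan -5.5
```

```bash
python3 -c "
from h import *
save('side','side5',(250,210,300,280),8)
f=lambda p:((p-[250,210])*8+3.5).round(0).tolist()
for n,v in dict(tip=[0,42,137],lipo=[0,61,77],lipL=[18,61,77],lipR=[-18,61,77],lipin=[0,56,77],slot=[0,42,73.4],colbot=[0,53,74],coltop=[0,53,114],pivot=[0,42,24]).items(): print(n,f(proj('side',wd(v))))"
```

```text
tip [186.0, 180.0]
lipo [175.0, 362.0]
lipL [117.0, 353.0]
lipR [233.0, 370.0]
lipin [178.0, 350.0]
slot [186.0, 324.0]
colbot [180.0, 349.0]
coltop [179.0, 259.0]
pivot [186.0, 430.0]
```

View pics/side5.png

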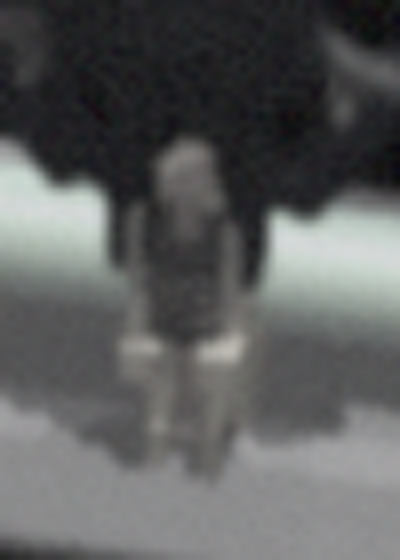

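send_rows(
  plan=[
    [[-0.2,0.0,0,0,0,0,0],[-0.2,0.0,0,0,0,0,0],[-0.2,0.0,0,0,0,0,0],[-0.2,-0.1,0,0,0,0,0],[-0.2,-0.25,0,0.0,0,0,0],[-0.2,-0.4,0,0.3,0,0.007,0],[-0.2,-0.4,0,0.45,0,0.007,0],[-0.2,-0.4,0,0.45,0,0.007,0]],
  ],
)

```text
clock: 24.92
tool_pos: [560.3, -34.4, 237.8]
ee_rot: [0.556, 0.439, 0.553, -0.439]
force: [0.5, -0.5, -0.2]
opening: 51.1
```

```bash
python3 -c "
from h import *
rows([0,40,109])
for cam in('side','top'):
  save(cam,cam+'6')
  for n in('collar_grip','slot','bolt_pivot','ear'):
    for d in vision.pinpoint(n,cam)[:1]: print(cam,n,cl(d['xyz']).round(1),round(d['score'],2))
a=cv2.imread('pics/side6.png')[210:280,250:300];b=cv2.imread('pics/top6.png')[185:235,215:275]
a=cv2.resize(a,None,fx=8,fy=8,interpolation=cv2.INTER_CUBIC);b=cv2.resize(b,None,fx=6.5,fy=6.5,interpolation=cv2.INTER_CUBIC)
o=np.zeros((560,400+b.shape[1],3),np.uint8);o[:,:400]=a;o[:b.shape[0],400:]=b;cv2.imwrite('pics/both6.png',o);print(o.shape)
g=lambda p:((p-[215,185])*6.5+[403,3]).round(0).tolist()
f=lambda p:((p-[250,210])*8+3.5).round(0).tolist()
for n,v in dict(tip=[0,42,137],lip1=[18,61,77],lip2=[-18,61,77],colbot=[0,53,74],coltopL=[11,53,114],coltopR=[-11,53,114],ctb=[0,31,114]).items(): print(n,f(proj('side',wd(v))),g(proj('top',wd(v))))"
```

```text
t 24.93 tcp clamp [-1.000e-01 -9.930e+01  2.378e+02] F clamp [ 0.35 -0.57 -0.17] M [ 0.03  0.01 -0.02] open 51.1
[0, 40, 109] [0.4081, -0.0057, -0.4655] [-0.007, 0.0017, -0.0015]
side collar_grip [ 1.5 42.  98.3] 0.5
side slot [ 1.4 40.4 75. ] 0.68
side bolt_pivot [-0.  43.2 22.6] 0.78
side ear [ 2.4 48.9 67.2] 0.49
top collar_grip [ -0.3  39.6 101. ] 0.51
top slot [ 0.8 43.4 73.9] 0.68
top bolt_pivot [ 0.6 42.6 24.2] 0.74
top ear [-3.7 46.7 69.9] 0.75
(560, 790, 3)
tip [186.0, 180.0] [540.0, 167.0]
lip1 [117.0, 353.0] [504.0, 152.0]
lip2 [233.0, 370.0] [519.0, 226.0]
colbot [180.0, 349.0] [528.0, 186.0]
coltopL [143.0, 254.0] [516.0, 154.0]
coltopR [216.0, 264.0] [525.0, 200.0]
ctb [193.0, 207.0] [567.0, 167.0]
```

View pics/both6.png

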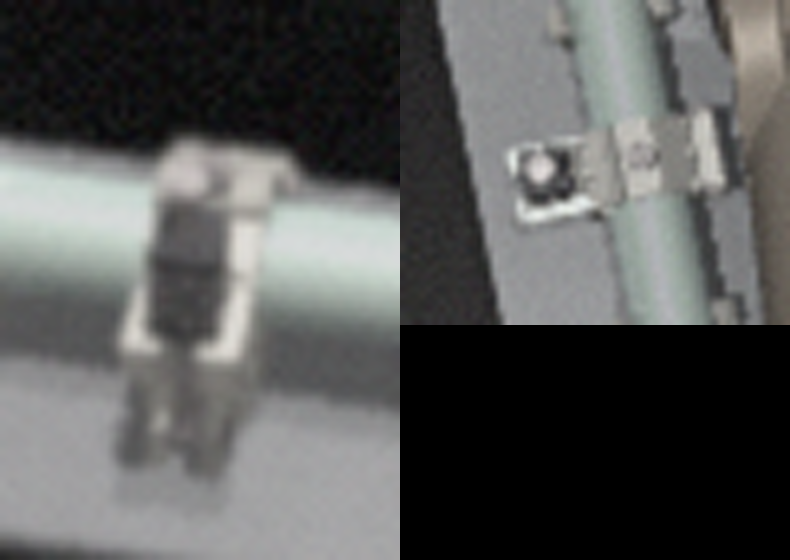

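In the side view the lip hides the lower part of the collar, and its top edge (row 260) matches the seated prediction (row 259). From the top, the lip shows clear outside the collar, and the shank tip at (540, 165) matches the upright prediction (540, 167). The networks put the collar grip point at z 98–101, which also means seated, and the arm is clear, so I'm handing in.

```bash
python3 -c "
from h import *
for n,c in(('vial','side'),('column','top'),('spare_nut','top')):
  for d in vision.pinpoint(n,c)[:1]: print(n,np.round(d['xyz']),round(d['score'],2))
print(r.sign_off())"
```

```text
vial [409.  99.  14.] 0.46
column [542.  67.  54.] 0.79
the job is handed in; nothing more can be done
None
```

The clamp is closed and, as far as my checks show, locked; I handed the job in at about 25 s on the clock.

**What I did**
- **Cap:** I pinched the ear, swung the cap over and released it. I then pushed it home with the shut fingertips and held 11–12 N for about 2 s; the last reading was 12.0 N, at the ear's flat.
- **Bolt:** I pinched the collar, raised it about 20 mm, and swung the bolt into the slot as far as its inner stop. Then I brought it back to upright, lowered the collar gently until the ear carried it, released it and moved the arm away.

**Last checks**
- **Bolt upright:** in the top view the shank tip is within 2 enlarged pixels of where an upright bolt should be, and the lip shows clear outside the collar.
- **Collar seated:** in the side view its top edge is at the seated height and the lip hides its foot. The networks put the grip point at z = 98 and 101 mm, against about 101 mm expected.
- **Vial:** found within 3 mm of where it started, which is within the error of the measurement.

**Less certain**
- **Collar height by feel:** worked out from where I gripped the collar, it stopped 3–4 mm higher than seated. I trusted the pictures instead and did not test the lock by pulling on it.
- **Column:** the network placed it about 6 mm further in y than at the start. The closed cap now covers part of it, so I took this as measurement error.
- **Spare nut:** the network did not report it in the last check. I never moved near it.
- **Side forces:** the fingertips briefly pushed sideways on the cap with about 6 N before I shifted them. I pressed the bolt on its stop with about 9 N.

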